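# Lock the roundel and start the carving cycle

### The job

Clamp the carved roundel in its holder: turn the lock collar clockwise until its lug lines up with the raised index rib on the holder's tongue. With the collar locked and left there, start the carving cycle on the console by pressing three keys fully down, one at a time and letting each spring back before the next: first the long bar (home), then the round key (set zero), then the triangle (start). Never press the square key (stop) or any key before the collar is locked, and leave the chisel, mallet and spare blank where they are.

Things in the scene. Friction and masses are not known exactly. Their poses are not given: they have to be found in the camera images.
- holder: Work holder fixed to the bench, left or right: dark round cast base 176 mm across, 45 mm high, a carved wooden roundel 100 mm across in its middle, a captive lock collar around that, and one square tongue reaching 126 mm from the centre with the index rib on it. Origin: centre of the underside, on the collar's vertical axis. Yaw within 0.35 rad.
- collar (a joint): Angle of the bright steel lock collar (ring 136 mm outside, 104 mm inside, 46 to 64 mm above the bench); grows clockwise seen from above. Stops at 0 and 1.9 rad; 1.3 = lug exactly in line with the index rib (locked); starts at 0 to 0.6. Steady light friction (about 2 N at the lug); stays where left. No stop or click at the mark: if overshot, bring it back.
- lug_top (a point): Centre of the top of the collar's only lug, 82 mm from the holder's axis, 86 mm above the bench; turns with the collar. The lug is an upright radial steel tab 12 mm thick (tangentially), 65 to 95 mm from the axis, rising 22 mm above the ring, with free space on both sides. Pinch it from above across its thickness and carry it around the axis.
- index_rib (a point): Centre of the top of the locked mark: a low steel rib 12 mm wide, 24 mm long, lying radially on the holder's tongue, 109.5 mm from the axis, its top 53 mm above the bench. Locked: lug and rib on one line from the axis.
- console: Grey control console fixed to the bench, 200 (x) by 170 (y) mm, 50 mm high, yaw within 0.4 rad, with four spring keys in two rows of two and a dark display strip along its far (+x) side. Origin: centre of the underside. Key places: x = -60 or +20 mm, y = +38 or -38 mm in its own frame; which key sits in which place varies.
- bar_top (a point): Centre of the top face of the key with the long narrow bar cap, 16 x 46 mm (long side along its own y), white plastic like the others; it moves with the key. At rest 69 mm above the bench, 14 mm proud of its black 56 mm square bezel.
- bar_key (a joint): Travel of the bar key: 0 up, 0.006 m fully down. It springs back; it starts to move at 1.5 N and is fully down at about 5 to 6 N.
- bar_pin (a joint): Tell-tale pin of the bar key (steel, 5.6 mm across, in a corner of its bezel, 21.5 mm from the key's centre along both its axes): 0 standing 5.5 mm up (key not yet pressed), about 0.0055 m sunk. The key drives it down when pressed and it stays down.
- round_top (a point): Centre of the top face of the key with the round cap, 36 mm across, white plastic like the others; it moves with the key. At rest 69 mm above the bench, 14 mm proud of its black 56 mm square bezel.
- round_key (a joint): Travel of the round key: 0 up, 0.006 m fully down. It springs back; it starts to move at 1.5 N and is fully down at about 5 to 6 N.
- round_pin (a joint): Tell-tale pin of the round key (steel, 5.6 mm across, in a corner of its bezel, 21.5 mm from the key's centre along both its axes): 0 standing 5.5 mm up (key not yet pressed), about 0.0055 m sunk. The key drives it down when pressed and it stays down.
- triangle_top (a point): Centre of the top face of the key with the three-sided cap, corners 25 mm from its centre, white plastic like the others; it moves with the key. At rest 69 mm above the bench, 14 mm proud of its black 56 mm square bezel.
- triangle_key (a joint): Travel of the triangle key: 0 up, 0.006 m fully down. It springs back; it starts to move at 1.5 N and is fully down at about 5 to 6 N.
- triangle_pin (a joint): Tell-tale pin of the triangle key (steel, 5.6 mm across, in a corner of its bezel, 21.5 mm from the key's centre along both its axes): 0 standing 5.5 mm up (key not yet pressed), about 0.0055 m sunk. The key drives it down when pressed and it stays down.
- square_top (a point): Centre of the top face of the key with the square cap, 31 x 31 mm, white plastic like the others; it moves with the key. At rest 69 mm above the bench, 14 mm proud of its black 56 mm square bezel.
- square_key (a joint): Travel of the square key: 0 up, 0.006 m fully down. It springs back; it starts to move at 1.5 N and is fully down at about 5 to 6 N.
- square_pin (a joint): Tell-tale pin of the square key (steel, 5.6 mm across, in a corner of its bezel, 21.5 mm from the key's centre along both its axes): 0 standing 5.5 mm up (key not yet pressed), about 0.0055 m sunk. The key drives it down when pressed and it stays down.
- chisel: Loose carving chisel, wooden handle, 223 mm long, lying on the bench beyond the work. Origin on the bench near the middle of its length. Not to be disturbed.
- mallet: Loose dark round wooden carver's mallet standing on its head, 84 mm across and 205 mm tall, to the left. Origin: centre of its underside. Not to be disturbed.
- blank: Loose uncarved wooden roundel, 90 mm across and 20 mm thick, lying flat to the right, beyond the work. Origin: centre of its underside. Not to be disturbed.
Not all that is in view belongs to the job. What is shaped like the holder but purple or turquoise is not meant.

How it is judged (in metres and radians):
On the way, in this order (a step that is already met when the one before it is completed fails the run):
1. the collar is at rest within 0.1 rad of its locked mark (value of joint collar between 1.2 and 1.4 rad and velocity of joint collar between -0.05 and 0.05 rad/s), for 0.3 s.
2. the bar key is pressed down over 4.5 mm (value of joint bar_key above 0.0045 m), for 0.05 s.
3. the round key is pressed down over 4.5 mm (value of joint round_key above 0.0045 m), for 0.05 s.
4. the triangle key is pressed down over 4.5 mm (value of joint triangle_key above 0.0045 m), for 0.05 s.
At the end, for the whole second after the job is handed in: The collar stands within 0.1 rad of its locked mark; all four keys are up again (within 1 mm); the pins of the bar, round and triangle keys are down (over 4 mm) and that of the square key is up (under 2 mm) (value of joint collar between 1.2 and 1.4 rad and value of joint each of bar_pin, round_pin, triangle_pin above 0.004 m and value of joint square_pin below 0.002 m and value of joint each of bar_key, round_key, triangle_key, square_key below 0.001 m); the robot touches nothing.
It fails at once if the square key is pressed (over 2 mm) (value of joint square_key above 0.002 m).
It fails at once if a key is pressed (over 3 mm) while the collar is more than 0.12 rad off its locked mark ((value of joint collar below 1.18 rad or value of joint collar above 1.42 rad) and value of joint any of bar_key, round_key, triangle_key, square_key above 0.003 m).
It fails at once if two keys are down at once (over 2 mm each) (value of joint each of bar_key, round_key above 0.002 m or value of joint each of bar_key, triangle_key above 0.002 m or value of joint each of round_key, triangle_key above 0.002 m).
It fails at once if a key is pressed out of order: the round key's pin sinks 3 mm before the bar key's, or the triangle key's before the round key's ((value of joint round_pin above 0.003 m and value of joint bar_pin below 0.0025 m) or (value of joint triangle_pin above 0.003 m and value of joint round_pin below 0.0025 m)).
It fails at once if the chisel, mallet or blank is shifted over 30 mm, or the mallet tipped over 0.3 rad (distance of any of chisel, mallet, blank from where it was at the start of the episode above 0.03 m or angle between mallet's own z axis and vertical above 0.3 rad).
It also fails if it takes over 58 s, if anything falls off the work surface, if the arm or the gripper's body presses on something with over 40 N, if the wrist force passes 120 N, or if a joint passes its speed limit or range.

### The arm

A 6-joint arm with a two-finger parallel gripper is mounted at the origin on the work surface. World frame = base frame: x ahead of the robot, y to its left, z up, the work surface at z = 0. Lengths are in mm, angles in rad, forces in N, time in s.
With the tool pointing down it reaches from about 350 to 875 mm from the base axis. Payload 4.2 kg.
Tool frame: the origin (TCP) lies midway between the tips of the shut fingers; the grasp point (between the pads) lies 19 mm behind it (arm.tcp_to_grasp is the distance from the TCP to the grasp point, in mm); z points along the fingers, y is the line along which they close (so a half turn about z gives the same grasp; the last joint's range is limited). The gripper opens to 85 mm and grips with 20 to 120 N. Pads are 22 mm wide; open, the fingers measure 114 mm over their backs; the gripper's body (76 mm by 85 mm) begins 54 mm behind the grasp point. The pads swing forward as they close: fully open they stand 13 mm farther back than shut.
Start: joints at [1.603, 0.385, 0.008, 0, -1.194, -0.259], TCP at [140.507, 608.98, 231.312] pointing down, gripper open.
Joint ranges: [-3.14, 3.14], [-1.21, 2.06], [-1.07, 1.41], [-3.16, 2.05], [-2.99, -0.16], [-3.1, 3.1]. Speed limits (rad/s): [2.79, 2.79, 3.14, 3.14, 3.14, 3.14].

### API

Orientations are given as a unit quaternion [x, y, z, w].
In Python, from bench import arm, get_image gives the robot as it stands.
- The arm moves only by the tool drive_tool, never from a script. Its argument "deltas" is a list of rows, each a list of 2 entries, a list of its own where there are three numbers: the shift along the tool's x, y, z in cm, then the turn, a rotation vector about the tool's x, y, z in degrees. In form: [[[x, y, z], [ax, ay, az]], ...]. A call has 1 to 12 rows; each row shifts and turns the commanded pose from where the row before left it, along the tool's axes as they then stand; what a row does not reach is not made up. A row lasts 1/10 s, in which the tool goes at most 50 mm and 8.59 degrees, less where a joint would pass 70% of its speed; a pose out of reach is approached as far as the arm can. A call with a gripper value outside its range is refused whole. "claw" is the finger opening in cm, from 0 to 8.54, set as the call begins (left out, the last holds). The fingers move at their own pace and stop on an object; the grip force is fixed at half the most. Time passes only in rows, so rows that do not move let the fingers close. It gives the time, the measured TCP pose, the force, the opening and the grip force at its end, in the units of the state.
- arm.read_state(): the state, without advancing time (a new reading comes with each control period).
- get_image(name): name is "side" or "top" or "wrist"; returns a dict with "img" (480x640x3 uint8, red, green, blue), "fx", "fy", "cx", "cy" (pixels), "D" ([k1, k2, p1, p2, k3] as OpenCV has them; the pictures are not rectified), "eye" and "orientation" of the camera in the world; the wrist camera has in their place "mount" (4x4, takes a point from camera to tool coordinates, whose origin is the TCP and whose axes are the flange's). Camera axes: x right, y down, z forward; pixel columns grow to the right and rows downward; lengths in mm; the calibration is good to about 2 mm. A picture is of the moment at which its call begins: read the wrist's pose just before it. There is no depth.
- arm.job_done(): hands the job in; it is judged then, once.
The state is a dict: "clock": time; "joints": joint angles; "joint_vel": joint speeds; "joint_efforts": joint torques, N m; "position": TCP position; "ee_rot": TCP orientation; "contact_force": force on the tool from outside, world axes, zero at the start; "wrist_torque": the same for the moment, N m; "gripper_width": finger opening in mm; "grasp_force": force on a finger pad.
Only numpy, scipy, OpenCV 4.12 (cv2) and the standard library are available. Lean on these libraries where they do the work, as an engineer would, in place of code of your own. Each camera call takes 0.05 s, during which the arm holds its last target. There are 200 camera calls.

## Working session

There is one attempt and no reset: what is moved stays moved. The work goes in short steps, Python scripts to look and compute and a tool call to move; the robot and the scene stay as the last step left them, time stands still between calls to the robot, and variables do not carry over. Pictures are saved under pics/ and viewed, at most 10 in all, crops included, and the job is handed in when it is done.

Besides the shell and the picture viewer there is one more tool, called as name([rows], argument=value, ...), one row to a line, values as JSON. drive_tool: Moves the arm, as the interface text tells. Its arguments: {"type":"object","properties":{"deltas":{"type":"array"},"claw":{"type":"number"}},"required":["deltas"]}

```bash
mkdir -p pics
cat > h.py <<'E'
import numpy as np, cv2, json
from scipy.spatial.transform import Rotation as R
from bench import arm, get_image
def shot(name, fn):
    s=arm.read_state(); d=get_image(name)
    cv2.imwrite('pics/'+fn+'.png', d['img'][:,:,::-1])
    K=np.array([[d['fx'],0,d['cx']],[0,d['fy'],d['cy']],[0,0,1]],float)
    if 'mount' in d:
        T=np.eye(4);T[:3,:3]=R.from_quat(s['ee_rot']).as_matrix();T[:3,3]=s['position']
        M=T@np.array(d['mount']); Rm,e=M[:3,:3],M[:3,3]
    else:
        o=np.array(d['orientation'],float); Rm=R.from_quat(o).as_matrix() if o.size==4 else o; e=np.array(d['eye'])
    np.savez('pics/'+fn+'.npz',K=K,D=np.array(d['D']),R=Rm,e=e)
def w(fn,uv,z):
    c=np.load('pics/'+fn+'.npz'); p=cv2.undistortPoints(np.array(uv,float).reshape(-1,1,2),c['K'],c['D']).reshape(-1,2)
    r=np.c_[p,np.ones(len(p))]@c['R'].T
    return c['e']+r*((np.broadcast_to(z,len(p))-c['e'][2])/r[:,2])[:,None]
def px(fn,P):
    c=np.load('pics/'+fn+'.npz'); rv=cv2.Rodrigues(c['R'].T)[0]
    return cv2.projectPoints(np.array(P,float).reshape(-1,3),rv,-c['R'].T@c['e'],c['K'],c['D'])[0].reshape(-1,2)
def crop(fn,x0,y0,x1,y1,k,out):
    im=cv2.imread('pics/'+fn+'.png')[y0:y1,x0:x1]
    cv2.imwrite('pics/'+out+'.png',cv2.resize(im,None,fx=k,fy=k,interpolation=cv2.INTER_CUBIC))
E
python3 - <<'E'
from h import *
shot('top','top0')
s=arm.read_state();print(s['clock'],s['ee_rot'],s['position'],s['contact_force'])
c=np.load('pics/top0.npz');print(c['e'],c['R'])
E
```

```text
0.05 [ 9.93563144e-01 -1.13274471e-01 -7.26837616e-05  1.08040251e-03] [140.40980521 608.43185733 230.24016495] [-0.50472536  0.49931662  0.33701252]
[ 212.98290246  -99.53066663 1699.38714196] [[ 0.06921281 -0.97560853  0.20832085]
 [-0.99759503 -0.06846245  0.01081895]
 [ 0.00370709 -0.20856865 -0.9780007 ]]
```

View pics/top0.png

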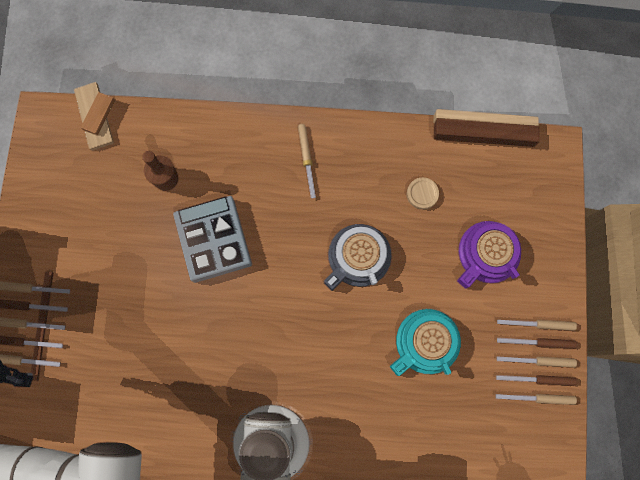

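The top view shows three holder shapes: dark with a steel collar at (361,253), purple at (490,250) and turquoise at (430,342). The description fits the dark one. The console is at (212,238), with the bar far-left (195,232), triangle far-right (222,225), square near-left (203,261) and round near-right (229,253).

Run:
```python
from h import *
im=cv2.imread('pics/top0.png')
a=cv2.resize(im[215:295,320:400],None,fx=5,fy=5,interpolation=cv2.INTER_CUBIC)
b=cv2.resize(im[190:290,165:265],None,fx=4,fy=4,interpolation=cv2.INTER_CUBIC)
cv2.imwrite('pics/c0.png',np.hstack([a,b]))
```

```text
(no output)
```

View pics/c0.png

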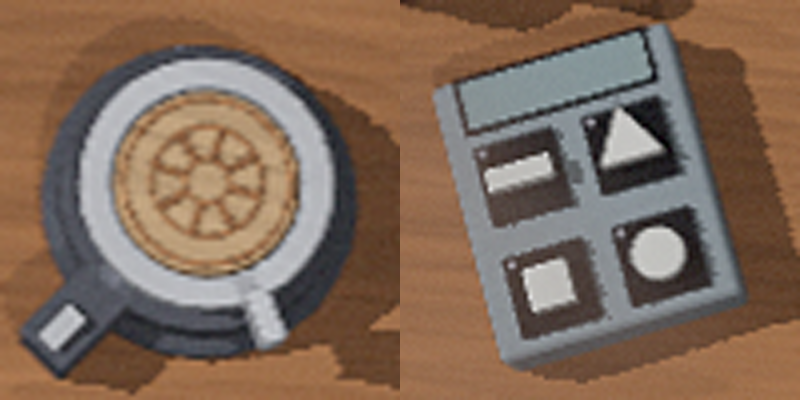

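Run:
```python
from h import *
A=lambda x,y:(320+x/5,215+y/5)
B=lambda x,y:(165+(x-400)/4,190+y/4)
n=['ctr','rib','lug','bar','tri','round','square']
P=w('top0',[A(207.5,182.5),A(62,328),A(265,312),B(519,168),B(628,141),B(658,250),B(549,282)],[64,53,86,69,69,69,69])
for a,b in zip(n,P):print(a,b.round(1))
for i in(1,2):
    d=P[i]-P[0];print(n[i],np.hypot(*d[:2]),np.degrees(np.arctan2(d[1],d[0])))
k=P[3:];c=k.mean(0);ex=(k[0]+k[1]-k[2]-k[3])[:2];print(np.linalg.norm(ex)/2,np.degrees(np.arctan2(ex[1],ex[0])), np.linalg.norm((k[0]+k[3]-k[1]-k[2])[:2])/2)
s=arm.read_state();print(R.from_quat(s['ee_rot']).as_matrix().round(3))
```

```text
ctr [ 518.3 -206.6   64. ]
rib [ 436.1 -134.1   53. ]
lug [ 447.4 -239.1   86. ]
bar [539.1 244.3  69. ]
tri [562.7 172.6  69. ]
round [489.9 145.   69. ]
square [463.2 215.7  69. ]
rib 109.55818773656394 138.57199811083467
lug 77.95046158899257 -155.4067554270204
79.48630966996502 20.671971224927987 75.53993936592245
[[ 0.974 -0.225 -0.   ]
 [-0.225 -0.974 -0.002]
 [ 0.     0.002 -1.   ]]
```

drive_tool([
  [[3.8, 2.8, 0], [0, 0, 0]],
  [[3.8, 2.8, 0], [0, 0, 0]],
  [[3.8, 2.8, 0], [0, 0, 0]],
  [[3.8, 2.8, 0], [0, 0, 0]],
  [[3.8, 2.8, 0], [0, 0, 0]],
  [[3.8, 2.8, 0], [0, 0, 0]],
  [[3.8, 2.8, 0], [0, 0, 0]],
  [[3.8, 2.8, 0], [0, 0, 0]],
  [[3.8, 2.8, 0], [0, 0, 0]],
  [[3.8, 2.8, 0], [0, 0, 0]],
])

```text
clock: 1.05
position: [448.4, 248.9, 231.0]
ee_rot: [0.994, -0.113, -0.0, 0.0]
contact_force: [1.3, 0.3, -0.1]
gripper_width: 85.2
grasp_force: 0.0
```

drive_tool([
  [[1.1, 4.5, 0], [0, 0, 0]],
  [[1.1, 4.5, 0], [0, 0, 0]],
  [[1.1, 4.5, 0], [0, 0, 0]],
  [[1.1, 4.5, 0], [0, 0, 0]],
  [[1.1, 4.5, 0], [0, 0, 0]],
  [[1.1, 4.5, 0], [0, 0, 0]],
  [[1.1, 4.5, 0], [0, 0, 0]],
  [[1.1, 4.5, 0], [0, 0, 0]],
  [[1.1, 4.5, 0], [0, 0, 0]],
  [[1.1, 4.5, 0], [0, 0, 0]],
])

```text
clock: 2.05
position: [453.1, -214.3, 231.0]
ee_rot: [0.994, -0.113, -0.0, -0.0]
contact_force: [0.9, 1.1, -0.1]
gripper_width: 85.5
grasp_force: 0.0
```

drive_tool([
  [[0, 0, 0], [0, 0, -7.5]],
  [[0, 0, 0], [0, 0, -7.5]],
  [[0, 0, 0], [0, 0, -7.5]],
  [[0, 0, 0], [0, 0, -7.5]],
  [[0, 0, 0], [0, 0, -7.5]],
  [[0, 0, 0], [0, 0, 0]],
  [[0, 0, 0], [0, 0, 0]],
])

```text
clock: 2.75
position: [453.5, -212.4, 230.9]
ee_rot: [0.978, 0.211, -0.0, -0.0]
contact_force: [-0.5, -0.2, 0.5]
gripper_width: 85.1
grasp_force: 0.0
```

Run:
```python
from h import *
shot('wrist','w0')
s=arm.read_state();print(s['clock'],s['position'],s['joints'],s['contact_force']);print(R.from_quat(s['ee_rot']).as_matrix().round(3))
```

```text
2.8 [ 453.62097435 -212.42689175  231.03699506] [-1.13340740e-01  1.73430094e-01 -2.89244316e-01 -1.49380228e-04
 -1.10874955e+00  2.10957480e+00] [ 0.28515992 -0.94142803  0.18560758]
[[ 0.911  0.413 -0.001]
 [ 0.413 -0.911  0.   ]
 [-0.    -0.    -1.   ]]
```

View pics/w0.png

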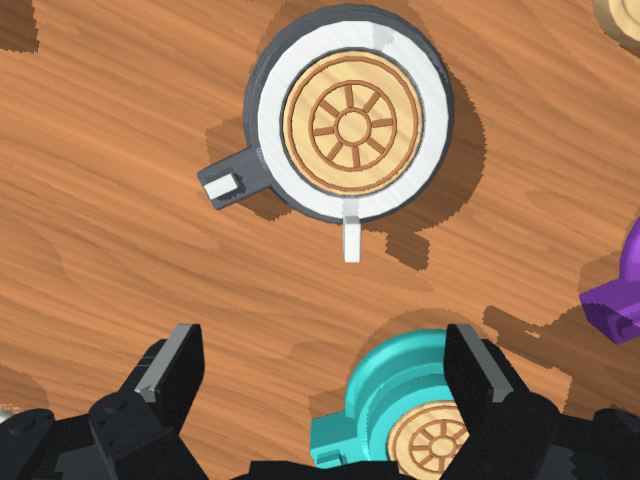

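```bash
python3 - <<'E'
from h import *
P=w('w0',[(353,119.5),(221,186),(352,240)],[64,53,86])
print(P.round(1))
for i in(1,2):
    d=P[i]-P[0];print(np.hypot(*d[:2]),np.degrees(np.arctan2(d[1],d[0])))
c=np.array([519,-206.5])
for a in np.radians([203,204.6,206]):
  e=np.array([np.cos(a),np.sin(a)]);t=np.array([-e[1],e[0]])
  print(px('w0',[[*(c+e*r+t*s),86] for r in(65,95) for s in(-6,6)]).round(1).tolist())
E
python3 - <<'E'
import sys;sys.path.insert(0,'.');import os;os.chdir('.')
from h import *
crop('w0',180,130,460,280,2.8,'c1')
E
```

```text
[[ 524.6 -203.7   64. ]
 [ 438.3 -133.3   53. ]
 [ 449.4 -237.3   86. ]]
111.29389100610753 140.79391220208822
82.32649382184442 -155.87922284390538
[[342.6, 225.0], [359.5, 225.4], [341.1, 264.2], [357.4, 264.6]]
[[345.2, 225.3], [362.0, 225.2], [344.7, 264.4], [361.0, 264.4]]
[[347.4, 225.4], [364.3, 225.0], [347.9, 264.6], [364.2, 264.1]]
```

View pics/c1.png

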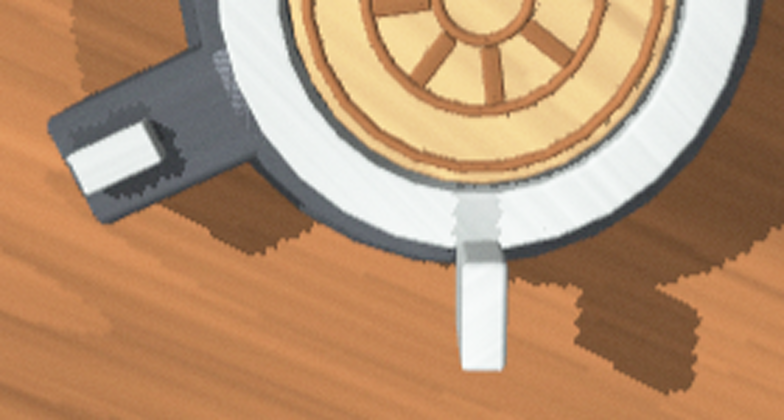

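Run:
```python
from h import *
from scipy.optimize import least_squares
# roundel & ring edges, wrist and top
im=cv2.imread('pics/w0.png').astype(int)
m=((im.min(2)>170)).astype(np.uint8); m[219:]=0; m[:,:255]=0
m=cv2.morphologyEx(m,cv2.MORPH_OPEN,np.ones((3,3)))
c,_=cv2.findContours(m,cv2.RETR_EXTERNAL,cv2.CHAIN_APPROX_NONE); c=max(c,key=cv2.contourArea)
q=w('w0',c.reshape(-1,2),64)[:,:2]
f=least_squares(lambda p:np.hypot(*(q-p[:2]).T)-p[2],[520,-205,68],loss='soft_l1');print('ring',f.x)
L=w('w0',[(352.7,243.2)],86)[0];B=w('w0',[(221,186)],53)[0]
print(L,B)
g=least_squares(lambda p:[np.hypot(*(L[:2]-p))-82,np.hypot(*(B[:2]-p))-109.5],[520,-205]).x;print('2circ',g)
for C in(f.x[:2],g):
  a=[np.degrees(np.arctan2(*(v[:2]-C)[::-1]))%360 for v in(L,B)];print(a,a[0]-a[1])
```

```text
ring [ 519.89136441 -205.04937763   66.8324458 ]
[ 447.43481163 -238.81991633   86.        ] [ 438.32423136 -133.31389824   53.        ]
2circ [ 521.77357277 -204.21141172]
[np.float64(204.98927750542134), np.float64(138.669486505362)] 66.31979100005935
[np.float64(204.96439221503522), np.float64(139.64918881146562)] 65.3152034035696
```

Wrist view: lug top centre at (353,243), rib at (221,186), ring centre about (353,119). The lug is 66° short of the rib, which agrees with the top view, and the only other holders in sight are turquoise and purple.

drive_tool([
  [[-1.0, 1.1, 1.5], [0, 0, 0]],
  [[-1.0, 1.1, 1.5], [0, 0, 0]],
  [[0, 0, 3], [0, 0, 0]],
  [[0, 0, 3], [0, 0, 0]],
  [[0, 0, 2], [0, 0, 0]],
  [[0, 0, 0], [0, 0, 0]],
  [[0, 0, 0], [0, 0, 0]],
], claw=5)

```text
clock: 3.5
position: [445.1, -241.0, 121.7]
ee_rot: [0.977, 0.212, -0.0, 0.0]
contact_force: [1.2, 0.2, 0.4]
gripper_width: 49.9
grasp_force: 0.0
```

drive_tool([
  [[0, 0, 2], [0, 0, 0]],
  [[0, 0, 2], [0, 0, 0]],
  [[0, 0, 1.2], [0, 0, 0]],
  [[0, 0, 0.8], [0, 0, 0]],
  [[0, 0, 0], [0, 0, 0]],
  [[0, 0, 0], [0, 0, 0]],
])

```text
clock: 4.1
position: [445.7, -241.0, 62.3]
ee_rot: [0.977, 0.212, 0.001, 0.001]
contact_force: [-0.5, -0.7, -0.4]
gripper_width: 49.7
grasp_force: 0.0
```

drive_tool([
  [[0, 0, 0], [0, 0, 0]],
  [[0, 0, 0], [0, 0, 0]],
  [[0, 0, 0], [0, 0, 0]],
  [[0, 0, 0], [0, 0, 0]],
  [[0, 0, 0], [0, 0, 0]],
], claw=0.8)

```text
clock: 4.6
position: [444.9, -240.6, 62.0]
ee_rot: [0.977, 0.213, 0.0, 0.0]
contact_force: [-1.6, 3.4, 6.2]
gripper_width: 11.2
grasp_force: 58.6
```

drive_tool([
  [[0.04, -0.8, 0], [0, 0, 5.5]],
  [[0.04, -0.8, 0], [0, 0, 5.5]],
  [[0.04, -0.8, 0], [0, 0, 5.5]],
  [[0, 0, 0], [0, 0, 0]],
])

```text
clock: 5.0
position: [437.6, -216.9, 62.0]
ee_rot: [0.998, 0.07, -0.0, -0.0]
contact_force: [-2.6, 3.6, 7.5]
gripper_width: 10.9
grasp_force: 58.4
```

drive_tool([
  [[0.04, -0.8, 0], [0, 0, 5.5]],
  [[0.04, -0.8, 0], [0, 0, 5.5]],
  [[0.04, -0.8, 0], [0, 0, 5.5]],
  [[0.04, -0.8, 0], [0, 0, 5.5]],
  [[0.04, -0.8, 0], [0, 0, 5.5]],
  [[0.04, -0.8, 0], [0, 0, 5.5]],
  [[0.04, -0.8, 0], [0, 0, 5.5]],
  [[0.04, -0.8, 0], [0, 0, 5.5]],
  [[0, 0, 0], [0, 0, 0]],
  [[0, 0, 0], [0, 0, 0]],
])

```text
clock: 6.0
position: [452.3, -156.2, 62.0]
ee_rot: [0.951, -0.309, -0.001, -0.0]
contact_force: [-5.0, 7.2, 9.9]
gripper_width: 10.9
grasp_force: 59.0
```

drive_tool([
  [[0.04, -0.8, 0], [0, 0, 5.5]],
  [[0, 0, 0], [0, 0, 0]],
  [[0, 0, 0], [0, 0, 0]],
])

```text
clock: 6.3
position: [457.3, -149.8, 62.0]
ee_rot: [0.935, -0.354, -0.001, -0.0]
contact_force: [-5.8, 7.7, 10.5]
gripper_width: 10.6
grasp_force: 59.0
```

Run:
```python
from h import *
shot('wrist','w1')
s=arm.read_state();p=np.array(s['position'])[:2]-[520.5,-205];print(s['position'],np.hypot(*p),np.degrees(np.arctan2(*p[::-1])))
M=R.from_quat(s['ee_rot']).as_matrix();print(M.round(3),np.degrees(np.arctan2(M[1,0],M[0,0])))
```

```text
[ 457.28191318 -149.87566874   62.03350469] 83.87620877551785 138.91251936668033
[[ 0.749 -0.663 -0.002]
 [-0.663 -0.749  0.001]
 [-0.002  0.    -1.   ]] -41.50011569026339
```

View pics/w1.png

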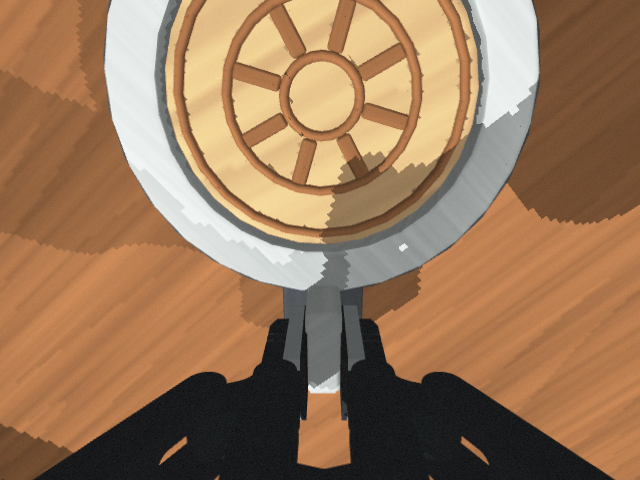

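The lug sits centrally between the tongue's sides (283 and 363, lug centre about 323), so it looks aligned. I'll release it and check from above.

drive_tool([
  [[0, 0, 0], [0, 0, 0]],
  [[0, 0, 0], [0, 0, 0]],
  [[0, 0, 0], [0, 0, 0]],
  [[0, 0, 0], [0, 0, 0]],
], claw=4)

```text
clock: 6.75
position: [458.4, -151.1, 61.1]
ee_rot: [0.935, -0.354, -0.0, 0.0]
contact_force: [-0.0, 0.4, 0.2]
gripper_width: 40.1
grasp_force: 0.0
```

drive_tool([
  [[0, 0, -1.5], [0, 0, 0]],
  [[0, 0, -2.5], [0, 0, 0]],
  [[0, 0, -4], [0, 0, 0]],
  [[0, 0, -4], [0, 0, 0]],
  [[-2, 0, -3], [0, 0, 0]],
  [[-3, 0, 0], [0, 0, 0]],
  [[0, 0, 0], [0, 0, 0]],
  [[0, 0, 0], [0, 0, 0]],
])

```text
clock: 7.55
position: [420.7, -117.7, 211.5]
ee_rot: [0.935, -0.354, 0.0, -0.0]
contact_force: [0.3, 0.4, -0.3]
gripper_width: 40.1
grasp_force: 0.0
```

Run:
```python
from h import *
shot('wrist','w2')
crop('w2',180,60,480,285,2.6,'c2')
print(arm.read_state()['position'])
```

```text
[ 421.03637944 -117.94092419  211.20118822]
```

View pics/c2.png

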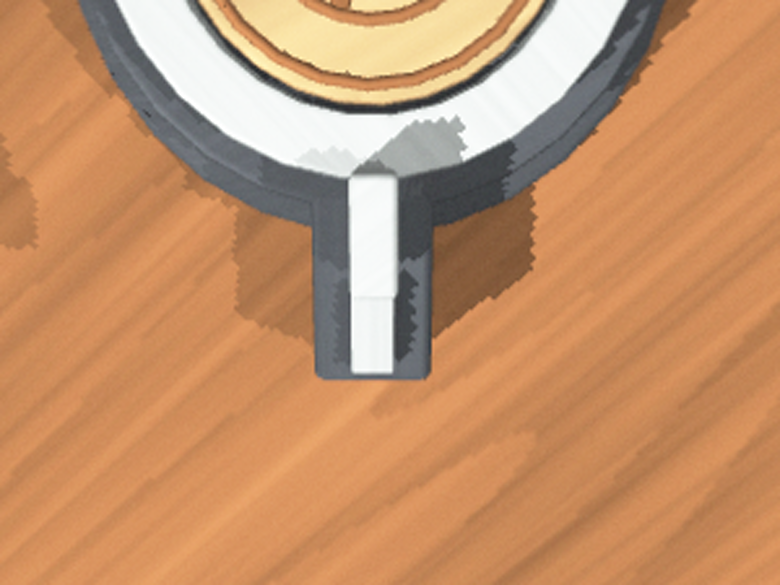

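The lug (crop x about 373) and the rib (x about 372) are in line, so the collar is locked. Next is the console, with the gripper shut.

drive_tool([
  [[-1.9, -3.4, 0], [0, 0, 0]],
  [[-1.9, -3.4, 0], [0, 0, 0]],
  [[-1.9, -3.4, 0], [0, 0, 0]],
  [[-1.9, -3.4, 0], [0, 0, 0]],
  [[-1.9, -3.4, 0], [0, 0, 0]],
  [[-1.9, -3.4, 0], [0, 0, 0]],
  [[-1.9, -3.4, 0], [0, 0, 0]],
  [[-1.9, -3.4, 0], [0, 0, 0]],
], claw=0)

```text
clock: 8.4
position: [488.1, 188.1, 210.3]
ee_rot: [0.935, -0.354, -0.0, 0.001]
contact_force: [0.0, 0.1, 0.3]
gripper_width: 0.1
grasp_force: 0.0
```

drive_tool([
  [[0, 0, 0], [0, 0, -8]],
  [[0, 0, 0], [0, 0, -8]],
  [[0, 0, 0], [0, 0, -8]],
  [[0, 0, 0], [0, 0, -8]],
  [[0, 0, 0], [0, 0, -8]],
  [[0, 0, 0], [0, 0, -8]],
  [[0, 0, 0], [0, 0, -8]],
  [[0, 0, 0], [0, 0, -6]],
  [[-4, 0, -2], [0, 0, 0]],
  [[0, 0, 0], [0, 0, 0]],
  [[0, 0, 0], [0, 0, 0]],
])

```text
clock: 9.5
position: [450.3, 172.6, 231.3]
ee_rot: [0.984, 0.178, 0.0, -0.0]
contact_force: [0.4, 0.6, -0.1]
gripper_width: -0.2
grasp_force: 0.0
```

Run:
```python
from h import *
shot('wrist','w3')
s=arm.read_state();print(s['position'],s['gripper_width']);print(R.from_quat(s['ee_rot']).as_matrix().round(3))
```

```text
[450.48291216 172.69791243 230.96115241] -0.07279822522658635
[[ 0.937  0.35   0.   ]
 [ 0.35  -0.937 -0.   ]
 [ 0.     0.    -1.   ]]
```

View pics/w3.png

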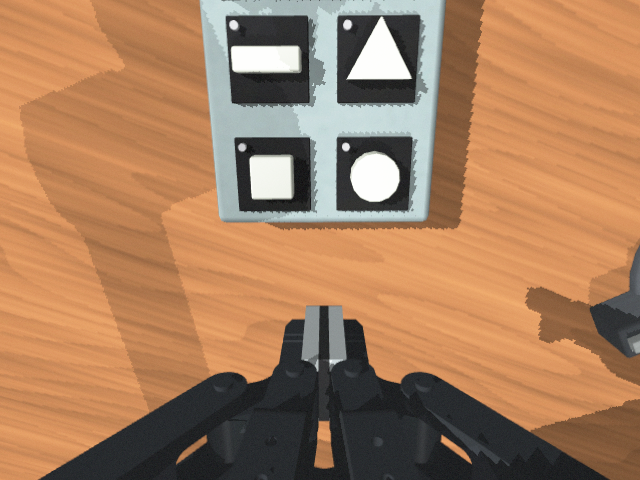

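Wrist view: bar (265,58), triangle centroid (380,58), square (272,177), round (375,177). All four pins are standing.

Run:
```python
from h import *
P=w('w3',[(265,57),(380,58),(375,176),(272,176)],69);print(P.round(1))
T=np.array([[539.1,244.3],[562.7,172.6],[489.9,145]])
Q=(P[:3,:2]+T)/2
s=arm.read_state();M=R.from_quat(s['ee_rot']).as_matrix()[:2,:2]
seq=[np.array(s['position'])[:2],*Q];print(Q.round(1))
for a,b in zip(seq,[Q[0],Q[2],Q[1]]): pass
p=seq[0]
for b in(Q[0],Q[2],Q[1]): print(((b-p)@M).round(1)); p=b
```

```text
[[538.6 246.3  69. ]
 [564.7 174.5  69. ]
 [491.1 147.3  69. ]
 [465.  217.3  69. ]]
[[538.9 245.3]
 [563.7 173.6]
 [490.5 146.1]]
[108.2 -37.1]
[-80.  76.]
[78.2 -0.1]
```

drive_tool([
  [[3.6, -1.2, 0], [0, 0, 0]],
  [[3.6, -1.3, 0], [0, 0, 0]],
  [[3.6, -1.2, 0], [0, 0, 0]],
  [[0, 0, 4], [0, 0, 0]],
  [[0, 0, 4], [0, 0, 0]],
  [[0, 0, 3], [0, 0, 0]],
  [[0, 0, 2], [0, 0, 0]],
  [[0, 0, 1.5], [0, 0, 0]],
  [[0, 0, 0], [0, 0, 0]],
  [[0, 0, 0], [0, 0, 0]],
])

```text
clock: 10.55
position: [538.6, 245.1, 85.7]
ee_rot: [0.984, 0.178, -0.0, 0.0]
contact_force: [0.2, 1.1, 0.6]
gripper_width: -0.2
grasp_force: 0.0
```

drive_tool([
  [[0, 0, 1.3], [0, 0, 0]],
  [[0, 0, 0.4], [0, 0, 0]],
  [[0, 0, 0.3], [0, 0, 0]],
  [[0, 0, 0.3], [0, 0, 0]],
  [[0, 0, 0], [0, 0, 0]],
  [[0, 0, 0], [0, 0, 0]],
])

```text
clock: 11.15
position: [537.9, 245.1, 63.8]
ee_rot: [0.984, 0.178, 0.0, 0.0]
contact_force: [-3.4, 0.2, 4.3]
gripper_width: -0.1
grasp_force: 2.2
```

drive_tool([
  [[0, 0, 0.2], [0, 0, 0]],
  [[0, 0, 0.1], [0, 0, 0]],
  [[0, 0, 0], [0, 0, 0]],
  [[0, 0, 0], [0, 0, 0]],
])

```text
clock: 11.55
position: [538.0, 245.0, 63.0]
ee_rot: [0.984, 0.178, 0.0, 0.0]
contact_force: [-7.3, -2.0, 15.6]
gripper_width: -0.0
grasp_force: 7.9
```

Fully down: the force jumped to 15.6 N at the 63 mm stop. Next is the round key.

drive_tool([
  [[0, 0, -2], [0, 0, 0]],
  [[0, 0, -3], [0, 0, 0]],
  [[-2.7, 2.6, 0], [0, 0, 0]],
  [[-2.7, 2.5, 0], [0, 0, 0]],
  [[-2.6, 2.5, 0], [0, 0, 0]],
  [[0, 0, 2.5], [0, 0, 0]],
  [[0, 0, 0], [0, 0, 0]],
  [[0, 0, 0], [0, 0, 0]],
])

```text
clock: 12.35
position: [490.2, 146.2, 85.3]
ee_rot: [0.984, 0.178, 0.0, 0.0]
contact_force: [1.7, 0.8, 0.2]
gripper_width: -0.1
grasp_force: 0.0
```

drive_tool([
  [[0, 0, 1.3], [0, 0, 0]],
  [[0, 0, 0.4], [0, 0, 0]],
  [[0, 0, 0.3], [0, 0, 0]],
  [[0, 0, 0.3], [0, 0, 0]],
  [[0, 0, 0.3], [0, 0, 0]],
  [[0, 0, 0], [0, 0, 0]],
  [[0, 0, 0], [0, 0, 0]],
])

```text
clock: 13.05
position: [490.4, 146.7, 62.8]
ee_rot: [0.984, 0.179, 0.001, -0.0]
contact_force: [-8.3, 1.0, 22.4]
gripper_width: -0.1
grasp_force: 11.1
```

Round is fully down. Next is the triangle.

drive_tool([
  [[0, 0, -2], [0, 0, 0]],
  [[0, 0, -3], [0, 0, 0]],
  [[3.9, 0, 0], [0, 0, 0]],
  [[3.9, 0, 0], [0, 0, 0]],
  [[0, 0, 2.5], [0, 0, 0]],
  [[0, 0, 0], [0, 0, 0]],
  [[0, 0, 0], [0, 0, 0]],
])

```text
clock: 13.75
position: [562.0, 172.7, 83.8]
ee_rot: [0.984, 0.178, -0.001, 0.001]
contact_force: [0.3, 0.3, 0.1]
gripper_width: -0.2
grasp_force: 0.0
```

drive_tool([
  [[0, 0, 1.3], [0, 0, 0]],
  [[0, 0, 0.4], [0, 0, 0]],
  [[0, 0, 0.3], [0, 0, 0]],
  [[0, 0, 0.3], [0, 0, 0]],
  [[0, 0, 0.3], [0, 0, 0]],
  [[0, 0, 0], [0, 0, 0]],
  [[0, 0, 0], [0, 0, 0]],
])

```text
clock: 14.45
position: [562.4, 173.1, 62.8]
ee_rot: [0.984, 0.179, 0.0, 0.0]
contact_force: [-9.9, -1.1, 24.2]
gripper_width: 0.0
grasp_force: 12.0
```

Triangle is fully down. I'll lift, back off, and check the pins and the collar.

drive_tool([
  [[0, 0, -2], [0, 0, 0]],
  [[0, 0, -4], [0, 0, 0]],
  [[0, 0, -4], [0, 0, 0]],
  [[-4, 0, -4], [0, 0, 0]],
  [[-4, 0, -3], [0, 0, 0]],
  [[-4, 0, 0], [0, 0, 0]],
  [[0, 0, 0], [0, 0, 0]],
  [[0, 0, 0], [0, 0, 0]],
  [[0, 0, 0], [0, 0, 0]],
])

```text
clock: 15.35
position: [455.3, 133.1, 223.6]
ee_rot: [0.984, 0.178, 0.0, -0.0]
contact_force: [0.3, 0.1, 0.2]
gripper_width: 0.3
grasp_force: 0.0
```

Run:
```python
from h import *
shot('wrist','w4');shot('top','top1')
a=cv2.imread('pics/w4.png')
b=cv2.resize(cv2.imread('pics/top1.png')[215:295,320:400],None,fx=4,fy=4,interpolation=cv2.INTER_CUBIC)
a=a[:320,190:640]
cv2.imwrite('pics/c4.png',np.hstack([a,b]))
```

```text
(no output)
```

View pics/c4.png

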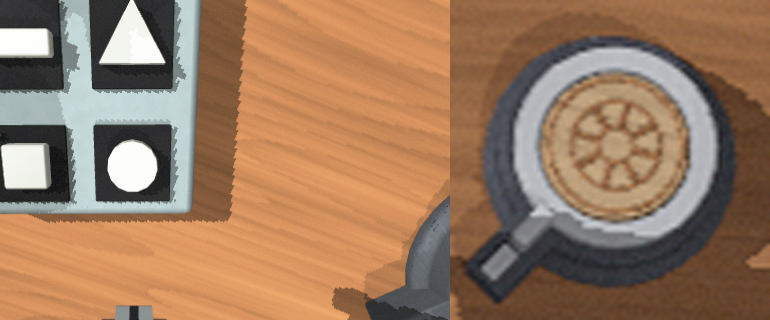

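The keys are up again, the round pin has sunk (bare bezel corner at (103,133)), and the lug is in line with the rib at (530,232). The triangle's and bar's pin corners are off the crop, but both keys reached their hard stop in the force readings. Handing in.

```bash
python3 -c "
from bench import arm
print(arm.job_done())"
```

```text
the job is handed in; nothing more can be done
None
```

I turned the collar to its locked mark, pressed bar, round and triangle in that order, each down to its stop, and handed the job in at about 15.5 s; no verdict came back, and I saw only the round key's pin sunk, not the bar's or triangle's.

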